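# Clamp a hook blank under the rocker hold-down of a filing pin

### The job

Get the brass hook blank ready for filing: press down the red thumb pad at the tail of the hold-down until its blue nose tips up and stays up by itself, slide the blank's shank under the raised nose along the guides until its tip is felt firmly home against the brass stop, then press the nose down again so that it clamps the shank and let go. Feel your way: do not lean hard on the pad, the nose or the stop, and leave everything else on the bench where it lies.

Things in the scene. Friction and masses are not known exactly. Their poses are not given: they have to be found in the camera images.
- fixture: Wooden filing pin (block 165 x 80 x 30 mm, two prongs with a notch between them in front) carrying the hold-down. Origin: on the bench directly under the nose. x runs from the notch to the tail, z up; y = 0 is the mid-line. Its flat deck, on which the blank goes, is 30 mm above the bench, from x = -60 mm back (prongs to -93 mm).
- guide_mouth (a point): Middle of the mouth of two steel guides, 5 mm high, on the deck at fixture x = -9 mm. 25 mm apart here, they narrow to 16 mm at x = 7 mm, then run straight to 46 mm. Between them stands an adjustable brass stop, 10 mm high, its face anywhere from x = 12 to 34 mm: no reading of it is given, find it by feel. Push the blank onto it with 5 to 10 N; over 14 N is too much.
- rocker (a joint): Tilt of the hold-down's steel rocker, rad (pivot 60 mm behind the nose, 52 mm above the bench). 0: nose down, nothing under it. It grows as the tail is pressed and the nose rises: about 0.02 with the nose down on a shank, 0.26 fully up. An over-centre spring snaps it shut from below 0.19; above that it tips to 0.26 and stays. Reading noise 0.01.
- thumb_pad: Red square thumb pad, 26 x 26 mm, at the rocker's tail, 103 mm along fixture x. Origin 15 mm below the middle of its upper face. Pressing takes about 12 N at first, falling to nothing after about 8 mm, where the rocker tips over; its end stop comes at 11 mm (6 and 8 mm if a wide fingertip bears on the edge nearer to the pivot). Over 25 N is too much.
- thumb_top (a point): Middle of the thumb pad's upper face (67 mm above the bench at the start).
- nose: Nose of the rocker: rubber foot below, blue press button of 19 mm diameter on top. Origin 16 mm below the button's top. Foot 4.5 mm above the deck when shut, 20 mm when up. To shut the raised nose press the button with about 4 N; after 4 mm it gives way and drops onto the shank, 14 mm in all, where it is solid. Over 30 N is too much.
- nose_top (a point): Middle of the blue button's top (68 mm above the bench with the nose down, 84 mm up).
- blank_grip (a point): Brass-coloured hook blank, 6 mm thick: straight shank 76 x 14 mm with an open ring of 44 mm outer diameter at its back end. This point: on the shank's mid-line, half-way up, 58 mm from its tip, 16 mm in front of the ring. x points to the tip, z up. It lies flat on the bench, left or right of the fixture. About 95 g.
- blank_tip (a point): Middle of the end face of the brass blank's shank, same axes. It goes in first.
- silver_blank_grip (a point): The same point of a silver-coloured blank of the same shape, on the other side of the fixture: leave it.
- flat_file: Flat file with wooden handle beyond the fixture: leave it.
- bench_hammer: Hammer on the right: leave it.
- flux_jar: Small jar with black lid, left: leave it.
- abrasive_block: Brick-red abrasive block, left: leave it.
- ring_mandrel: Tapered steel ring mandrel, far right: leave it.
- stone_dish: White dish, right: leave it.
There are look-alikes about, which are no part of the job. Leave any purple look-alike of the fixture alone.

How it is judged:
On the way, in this order (a step that is already met when the one before it is completed fails the run):
1. the tail is pressed by its thumb pad and the nose rises (contact force between the fingers and thumb_pad above 1.5 N and value of joint rocker above 0.05 rad).
2. the nose stands fully up by itself, pad and nose let go (value of joint rocker above 0.235 rad and contact force between the fingers and thumb_pad below 0.2 N and contact force between the fingers and nose below 0.2 N), for 0.2 s.
3. the brass blank lies between the guides under the raised nose and its tip is pushed against the stop with over 4 N (x of stop_c0 in the frame of blank_tip below 0.0075 m and angle between the x axis of blank_tip and the x axis of fixture, either way round below 0.08 rad and y of blank_tip in the frame of fixture between -0.003 and 0.003 m and z of blank_tip in the frame of fixture below 0.037 m and x of blank_tip in the frame of fixture above 0.009 m and value of joint rocker above 0.2 rad and contact force between blank and stop_c0 above 4 N).
At the end, for the whole second after the job is handed in: The brass blank lies flat between the guides, its tip within 1.5 mm of the stop and in line with the fixture, and the nose is down on its shank, clamping it with over 3 N, everything let go and at rest; all else on the bench is within 15 mm of where it lay (x of stop_c0 in the frame of blank_tip below 0.0075 m and angle between the x axis of blank_tip and the x axis of fixture, either way round below 0.08 rad and y of blank_tip in the frame of fixture between -0.003 and 0.003 m and z of blank_tip in the frame of fixture below 0.035 m and x of blank_tip in the frame of fixture above 0.009 m and value of joint rocker between 0.01 and 0.05 rad and contact force between nose and blank above 3 N and linear speed of blank below 0.01 m/s); the robot touches nothing.
It fails at once if thumb pad pressed with over 25 N (contact force between the fingers and thumb_pad above 25 N).
It fails at once if nose pressed with over 30 N (contact force between the fingers and nose above 30 N).
It fails at once if blank pushed against the stop with over 14 N (contact force between blank and stop_c0 above 14 N).
It fails at once if another thing on the bench moved by over 15 mm (distance of any of silver_blank_grip, flat_file, bench_hammer, flux_jar, abrasive_block, ring_mandrel, stone_dish from where it was at the start of the episode above 0.015 m).
It also fails if it takes over 72 s, if anything falls off the work surface, if the arm or the gripper's body presses on something with over 40 N, if the wrist force passes 120 N, or if a joint passes its speed limit or range.

### The arm

A 6-joint arm with a two-finger parallel gripper is mounted at the origin on the work surface. World frame = base frame: x ahead of the robot, y to its left, z up, the work surface at z = 0. Lengths are in m, angles in rad, forces in N, time in s.
With the tool pointing down it reaches from about 0.275 to 0.825 m from the base axis. Payload 4.9 kg.
Tool frame: the origin (TCP) lies midway between the tips of the shut fingers; the grasp point (between the pads) lies 19 mm behind it (bot.grip_depth is the distance from the TCP to the grasp point, in m); z points along the fingers, y is the line along which they close (so a half turn about z gives the same grasp; the last joint's range is limited). The gripper opens to 85 mm and grips with 20 to 120 N. Pads are 22 mm wide; open, the fingers measure 114 mm over their backs; the gripper's body (76 mm by 85 mm) begins 54 mm behind the grasp point. The pads swing forward as they close: fully open they stand 13 mm farther back than shut.
Start: joints at [-1.236, 0.326, -0.193, 1.052, 0, 1.437], TCP at [0.249, -0.491, 0.231] pointing down, gripper open.
Joint ranges: [-2.65, 2.65], [-0.97, 1.79], [-1.3, 1.35], [-1.93, 2.1], [-1.47, 1.37], [-3.14, 3.14]. Speed limits (rad/s): [2.57, 2.57, 3.14, 3.14, 3.14, 3.14].

### API

Orientations are given as a unit quaternion [w, x, y, z].
In Python, from cell import bot gives the robot as it stands. Calls block until the motion is done:
- bot.move_pose(position, orientation): joint-space move of the TCP to a pose.
- bot.move_linear(position, speed=0.15, rotation=None, until_force=None): straight line of the TCP; rotation=None keeps the orientation; speed is the mean speed in m/s. With until_force (N) it stops when the force on the tool has changed by that much, and returns True; else False.
- bot.goto_joints(angles): joint-space move.
- bot.set_gripper(opening, grasp_force=None): opening from 0.0 (shut) to 1.0 (fully open); grasp_force is the grip in N (None keeps the last); returns when the fingers have stopped.
- bot.wait(seconds).
- bot.solve_ik(position, orientation): joint angles nearest the present ones, or None.
- bot.camera(name): name is "side" or "top"; returns the picture (384x512x3 uint8, red, green, blue); there is no depth.
- bot.calibration(name): a dict with "mtx" (3x3 intrinsics, pixels), "k1" (the pictures are not rectified: a ray, as slopes to the right and down, at radius r is drawn at 1 + k1 r^2 times it, then the intrinsics apply), "extrinsics" (4x4, takes a point from world to camera coordinates). Camera axes: x right, y down, z forward; pixel columns grow to the right and rows downward; lengths in m; the calibration is good to about 2 mm. A picture is of the moment at which its call begins. calibration takes no time and is no camera call.
A pose or a line that the arm cannot do raises bot.PlanningError and nothing moves.
- bot.close_job(): hands the job in; it is judged then, once.
Trained networks look in the newest picture that a camera, given by its name, has taken for a name from the list of things; names that differ only in an ending like _2 or _b are one class to them, and where a whole thing is asked for, a point or a joint stands for the part that bears it (a point fixed in the world has none). Each returns a list of dicts, best first, with "confidence" (0 to 1); they miss things now and then, are a little off and sometimes report something else, mostly with a low value. They report only what shows in the picture. A call takes as long as a camera call. They do not tell look-alikes from the thing itself.
- bot.search_frame(camera, thing): "bbox" ([left, top, width, height] in pixels, round what is visible of it).
Readings, each from a call of its own:
- bot.read_clock(): time.
- bot.read_joint_positions(): joint angles.
- bot.read_joint_vel(): joint speeds.
- bot.read_joint_efforts(): joint torques, N m.
- bot.read_position(): TCP position.
- bot.read_tool_rot(): TCP orientation.
- bot.read_ft_force(): force on the tool from outside, world axes, zero at the start.
- bot.read_moment(): the same for the moment, N m.
- bot.read_gripper_width(): opening from 0.0 (shut) to 1.0 (fully open).
- bot.read_finger_force(): force on a finger pad.
Only numpy, scipy, OpenCV 4.12 (cv2) and the standard library are available. Lean on these libraries where they do the work, as an engineer would, in place of code of your own. Each camera call takes 0.05 s, during which the arm holds its last target. There are 200 camera calls.

## Working session

There is one attempt and no reset: what is moved stays moved. The work goes in short steps, each a Python script; the robot and the scene stay as the last script left them, time stands still between calls to the robot, and variables do not carry over. Pictures are saved under pics/ and viewed, at most 10 in all, crops included, and the job is handed in when it is done.

```bash
ls; mkdir -p pics
python3 - <<'E'
from cell import bot
import cv2
for c in("top","side"):
    im=bot.camera(c); cv2.imwrite(f"pics/{c}0.png",im[:,:,::-1])
    k=bot.calibration(c); print(k)
    for t in("fixture","thumb_pad","nose","blank_grip","silver_blank_grip"):
        print(c,t,[( [round(v) for v in d["bbox"]],round(d["confidence"],2)) for d in bot.search_frame(c,t)])
print(bot.read_clock(),bot.read_tool_rot(),bot.grip_depth)
a=cv2.imread("pics/top0.png");b=cv2.imread("pics/side0.png")
cv2.imwrite("pics/t0.png",cv2.resize(a,(800,600),interpolation=cv2.INTER_CUBIC));cv2.imwrite("pics/s0.png",cv2.resize(b,(800,600),interpolation=cv2.INTER_CUBIC))
E
```

```text
pics
{'mtx': array([[492.60397144,   0.        , 258.00369914],
       [  0.        , 492.60397144, 194.96380353],
       [  0.        ,   0.        ,   1.        ]]), 'k1': -0.07961615997623503, 'extrinsics': array([[ 4.26220052e-02, -9.99090966e-01, -7.78346400e-04,
        -1.02317917e-02],
       [-9.75713848e-01, -4.14571520e-02, -2.15090195e-01,
         5.36254759e-01],
       [ 2.14862403e-01,  9.92701879e-03, -9.76593878e-01,
         1.26303234e+00],
       [ 0.00000000e+00,  0.00000000e+00,  0.00000000e+00,
         1.00000000e+00]])}
top fixture [([145, 255, 55, 74], 0.95), ([310, 240, 35, 38], 0.81), ([224, 163, 48, 76], 0.77), ([384, 190, 82, 50], 0.72)]
top thumb_pad [([227, 163, 48, 75], 0.61), ([148, 253, 8, 12], 0.6), ([236, 162, 8, 10], 0.49), ([322, 239, 16, 15], 0.47)]
top nose [([164, 290, 11, 7], 0.58)]
top blank_grip [([170, 202, 24, 36], 0.72)]
top silver_blank_grip [([350, 191, 24, 39], 0.52)]
{'mtx': array([[410.13438209,   0.        , 256.76903813],
       [  0.        , 410.13438209, 194.31456497],
       [  0.        ,   0.        ,   1.        ]]), 'k1': 0.012330347751649135, 'extrinsics': array([[-0.99861671, -0.05148697, -0.01066552,  0.51297954],
       [-0.01945174,  0.55020595, -0.8348024 ,  0.05305108],
       [ 0.04884968, -0.83344017, -0.55044636,  1.40633983],
       [ 0.        ,  0.        ,  0.        ,  1.        ]])}
side fixture [([220, 198, 67, 29], 0.75), ([287, 163, 53, 26], 0.72), ([297, 229, 72, 44], 0.59)]
side thumb_pad [([221, 200, 8, 9], 0.47), ([300, 244, 13, 6], 0.38)]
side nose [([337, 233, 2, 12], 0.39)]
side blank_grip [([222, 194, 64, 29], 0.61), ([248, 239, 39, 20], 0.47)]
side silver_blank_grip [([247, 160, 24, 8], 0.62), ([219, 194, 67, 33], 0.47)]
0.6 [1.59701872e-05 9.72658038e-01 2.32241990e-01 4.34498050e-07] 0.0187
```

View pics/t0.png

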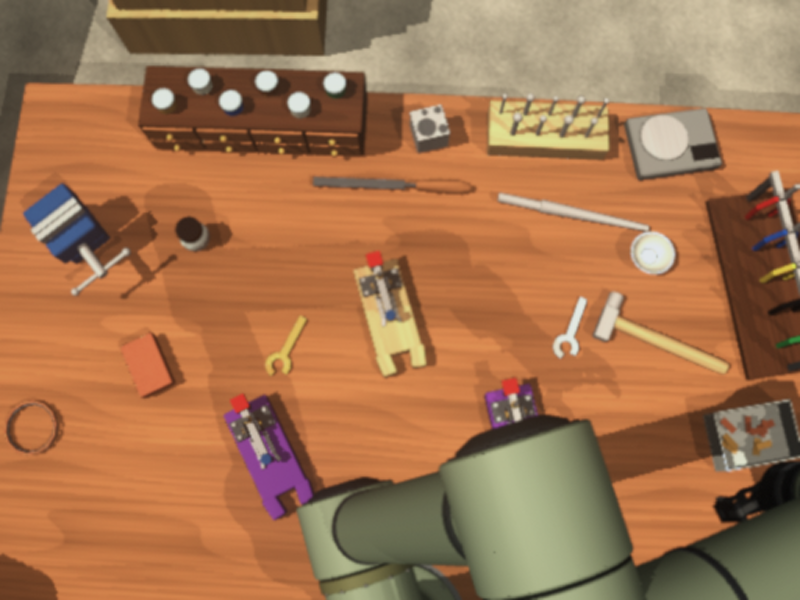

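View pics/s0.png

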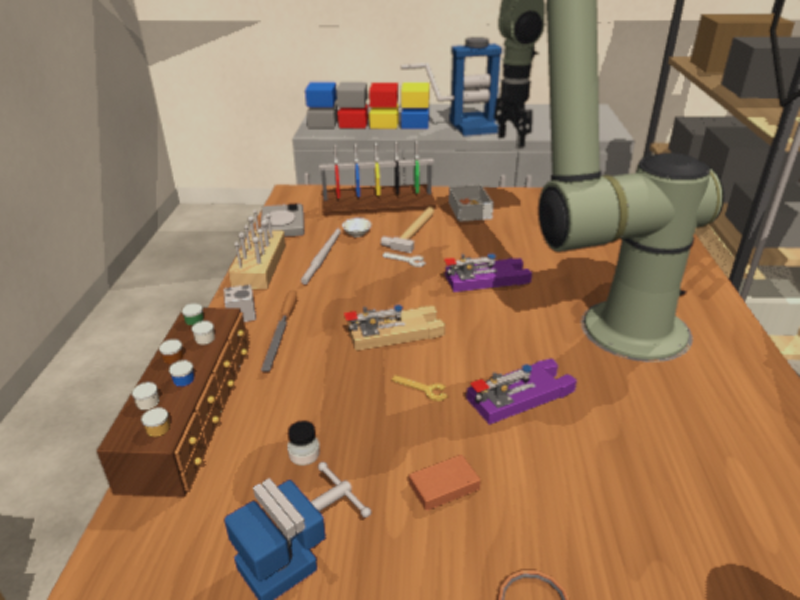

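The top view (800 px scale) shows three candidate fixtures:
- wooden one at (390,315)
- purple one at (265,455)
- purple one at (515,400)

The wooden one fits the description, and the purple ones are look-alikes. There are two blanks: the brass one at (285,345), left of the fixture, and the silver one at (570,330), on the right. I'll confirm with a crop and measure.

```bash
cat > h.py <<'E'
import numpy as np, cv2
from cell import bot
def ray(c,uv):
    k=bot.calibration(c);M,E=k["mtx"],k["extrinsics"]
    d=np.linalg.solve(M,[uv[0],uv[1],1])[:2]; s=d.copy()
    for _ in range(20): s=d/(1+k["k1"]*(s@s))
    R,t=E[:3,:3],E[:3,3]
    return -R.T@t, R.T@np.array([s[0],s[1],1])
def onz(c,uv,z):
    o,d=ray(c,uv); return o+d*(z-o[2])/d[2]
def tri(u1,u2):
    (a,d),(b,e)=ray("top",u1),ray("side",u2)
    s=np.linalg.lstsq(np.c_[d,-e],b-a,rcond=None)[0]
    p,q=a+s[0]*d,b+s[1]*e; return (p+q)/2,np.linalg.norm(p-q)
def proj(c,P):
    k=bot.calibration(c);E=k["extrinsics"];p=E[:3,:3]@np.asarray(P,float)+E[:3,3];s=p[:2]/p[2]
    return (k["mtx"]@np.r_[s*(1+k["k1"]*(s@s)),1])[:2]
def mask(im,box,f):
    x,y,w,h=box; m=np.zeros(im.shape[:2],bool); H=cv2.cvtColor(im,cv2.COLOR_RGB2HSV).astype(int)
    m[y:y+h,x:x+w]=f(H[...,0],H[...,1],H[...,2])[y:y+h,x:x+w]; return m
def cen(m): ys,xs=np.nonzero(m); return np.array([xs.mean(),ys.mean()]),len(xs)
red=lambda h,s,v:((h<6)|(h>172))&(s>170)&(v>110)
blue=lambda h,s,v:(h>98)&(h<125)&(s>90)
E
python3 - <<'E'
from h import *
t=cv2.imread("pics/top0.png")[:,:,::-1].copy();s=cv2.imread("pics/side0.png")[:,:,::-1].copy()
for n,f in(("red",red),("blue",blue)):
    a,na=cen(mask(t,(225,155,50,85),f));b,nb=cen(mask(s,(215,190,75,40),f));p,e=tri(a,b)
    print(n,a,na,b,nb,"tri",p.round(4),"gap",e.round(4),"plane",onz("top",a,.067).round(4),onz("side",b,.067).round(4))
c=lambda im,x,y,w,h:cv2.resize(im[y:y+h,x:x+w],(400,300*1),interpolation=cv2.INTER_CUBIC)
o=np.vstack([np.hstack([c(t,200,150,100,75+15),c(t,155,190,60,60)]),np.hstack([c(s,210,185,90,60),c(s,240,230,60,40)])])
cv2.imwrite("pics/crop1.png",o[:,:,::-1])
E
```

```text
red [239.28 165.36] 75 [224.08571429 201.71428571] 35 tri [0.616  0.0667 0.0637] gap 0.0021 plane [0.614  0.0665 0.067 ] [0.6163 0.071  0.067 ]
blue [249.5        201.28571429] 14 [254.5 196.8] 10 tri [0.5178 0.0344 0.0639] gap 0.002 plane [0.5162 0.0343 0.067 ] [0.5185 0.0386 0.067 ]
```

View pics/crop1.png

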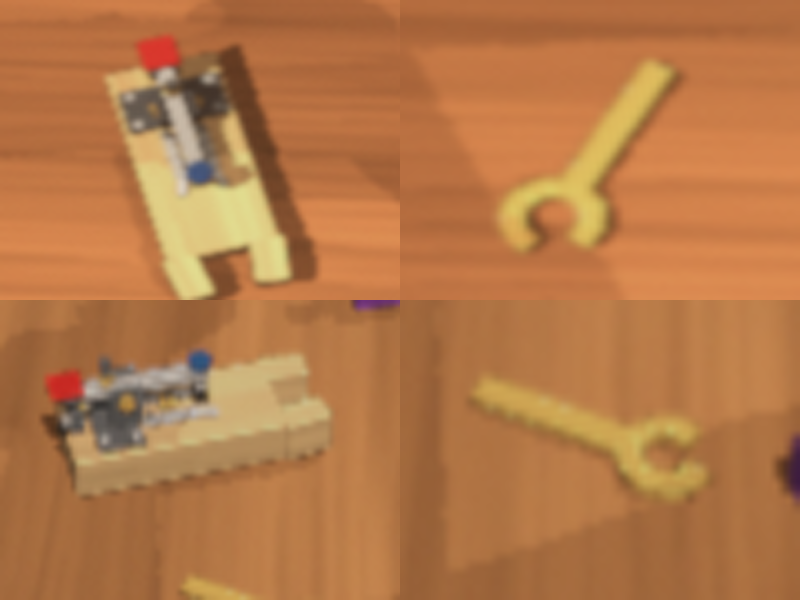

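The crop confirms both: the wooden fixture with its red pad at (239,165) and blue button at (249,201) in the 512-px picture, 103 mm apart as specified, and the brass blank on its left with its tip to the upper right. Next I'll fit outlines for the yaw and the blank's pose.

```bash
cat >> h.py <<'E'
from scipy.optimize import minimize
def poly_blank():  # in blank_tip frame: shank polygon + ring points
    return np.array([[0,-7],[0,7],[-76,7],[-76,-7]])/1e3
def world(P,pose,z):
    x,y,a=pose;c,s=np.cos(a),np.sin(a)
    return np.c_[x+c*P[:,0]-s*P[:,1],y+s*P[:,0]+c*P[:,1],np.full(len(P),z)]
def render(c,polys,box,ss=8):
    X,Y,W,H=box;m=np.zeros((H*ss,W*ss),np.uint8)
    for P in polys:
        q=np.array([proj(c,p) for p in P]);q=(q-[X,Y]+.5)*ss-.5
        cv2.fillPoly(m,[np.round(q*16).astype(np.int32)],255,shift=4)
    return cv2.resize(m,(W,H),interpolation=cv2.INTER_AREA)/255.
def fitshape(c,soft,box,gen,x0):
    f=lambda v:((render(c,gen(v),box)-soft)**2).sum()
    S=np.array([x0]+[np.add(x0,d) for d in np.diag([.006,.006,.08])])
    r=minimize(f,x0,method="Nelder-Mead",options=dict(initial_simplex=S,xatol=1e-5,fatol=1e-3));return r.x,r.fun
def blankgen(z0):
    th=np.linspace(0,2*np.pi,40)
    def g(v):
        return [world(poly_blank(),v,z) for z in(z0,z0+.003,z0+.006)]
    return g
E
python3 - <<'E'
from h import *
t=cv2.imread("pics/top0.png")[:,:,::-1].copy()
lab=cv2.cvtColor(t,cv2.COLOR_RGB2LAB).astype(float)
H=cv2.cvtColor(t,cv2.COLOR_RGB2HSV)
def soft(box,lo,hi):
    x,y,w,h=box;g=H[y:y+h,x:x+w,0].astype(float);return np.clip((g-lo)/(hi-lo),0,1)
box=(165,195,36,50)
g=H[195:245,165:201,0];print(np.bincount(g.ravel())[:40])
s=soft(box,14,20)*(H[195:245,165:201,2]>110)
ys,xs=np.nonzero(s>.5);print("blank px",len(xs))
# shank only: restrict box to rows above ring
tip0=onz("top",(193,203),.004);a0=np.radians(-35)
bx=(172,195,29,27)
r=fitshape("top",s[:27,7:36],bx,blankgen(0),[tip0[0],tip0[1],a0]);print("tip",tip0,"fit",r)
v=r[0];print("yawdeg",np.degrees(v[2]),"grip",v[:2]-.058*np.array([np.cos(v[2]),np.sin(v[2])]),"err/px",np.abs(render("top",blankgen(0)(v),bx)-s[:27,7:36]).max())
# same in side view, for the calibration offset
sd=cv2.imread("pics/side0.png")[:,:,::-1].copy();Hs=cv2.cvtColor(sd,cv2.COLOR_RGB2HSV)
x,y,w,h=240,232,34,24
gs=np.clip((Hs[y:y+h,x:x+w,0].astype(float)-14)/5,0,1)*(Hs[y:y+h,x:x+w,1]>90)
print(np.bincount(Hs[y:y+h,x:x+w,0].ravel())[:40]);print("side fit",fitshape("side",gs,(x,y,w,h),blankgen(0),v))
# fixture footprint: tri block, outline of wood: deck polygon + sides
box=(215,170,70,75);x,y,w,h=box
h_=H[y:y+h,x:x+w,0];print(np.bincount(h_.ravel())[:40])
np.save("pics/hf.npy",h_)
cv2.imwrite("pics/hue.png",np.hstack([cv2.resize((s*255).astype(np.uint8),(360,500),interpolation=0),cv2.resize((((h_>18)&(h_<32))*255).astype(np.uint8),(420,500),interpolation=0)]))
E
```

```text
[   0    0    0    0    0    0    0    0    0    0    0   55 1325   50
   25   29   18   33   21   25   35   42   92   39    9    2]
blank px 265
tip [0.51753007 0.19333526 0.004     ] fit (array([ 0.51890838,  0.19150277, -0.41271441]), np.float64(0.5732333717800846))
yawdeg -23.646794065425013 grip [0.46577832 0.21476642] err/px 0.27254901960784317
[  0   0   0   0   0   0   0   0   0   0   0   0   5 475 201  11  17  10
  14  20  49  13   1]
side fit (array([ 0.51951883,  0.19148306, -0.42596028]), np.float64(4.4053671664744325))
[   2    0    0    5    1    1    0    3    2    5    0  106 3028  167
  171  217  192  141  155  110   61   57   82  235  209   71   88  100
    5    0    0    0    0    0    0    0    0    0    0    0]
```

View pics/hue.png

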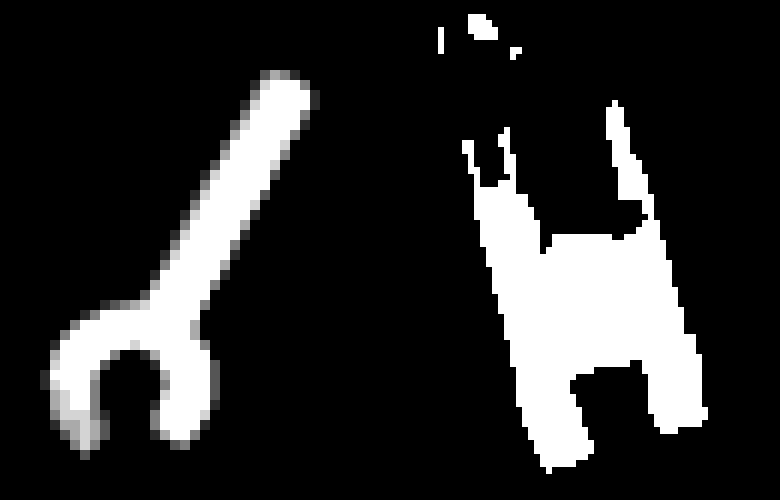

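Run:
```python
from h import *
t=cv2.imread("pics/top0.png")[:,:,::-1].copy();H=cv2.cvtColor(t,cv2.COLOR_RGB2HSV)
k=bot.calibration("top");print("cam",-k["extrinsics"][:3,:3].T@k["extrinsics"][:3,3])
x,y,w,h=215,206,70,40
m=((H[y:y+h,x:x+w,0]>=15)&(H[y:y+h,x:x+w,0]<32)).astype(np.uint8)
n,L,st,_=cv2.connectedComponentsWithStats(m);m=(L==1+st[1:,4].argmax()).astype(np.uint8)
cs,_=cv2.findContours(m,cv2.RETR_EXTERNAL,cv2.CHAIN_APPROX_NONE)
hu=np.zeros_like(m);cv2.fillConvexPoly(hu,cv2.convexHull(np.vstack(cs)),1)
P=np.array([[-93,-40],[-93,40],[20,40],[20,-40]])/1e3
def gen(zs):
    def g(v):
        W=np.vstack([world(P,v,z) for z in zs]);q=np.array([proj("top",p) for p in W]).astype(np.float32)
        return [W[cv2.convexHull(q,returnPoints=False).ravel()]]
    return g
for zs in((.03,),(0,.03)):
    r=fitshape("top",hu.astype(float),(x,y,w,h),gen(zs),[.517,.035,.318]);print(zs,r,np.degrees(r[0][2]))
q0=bot.read_joint_positions()
for n,p,a in(("pad",(.6145,.067,.15),.3),("grip",(.466,.215,.1),-.413),("ins",(.48,.03,.1),.3)):
  for d in(0,np.pi,-np.pi):
    A=a+d;print(n,round(d,1),bot.solve_ik(list(p),[0,np.cos(A/2),np.sin(A/2),0]))
```

```text
cam [ 2.52289130e-01 -5.29041353e-04  1.34880483e+00]Traceback (most recent call last):
  File "<stdin>", line 16, in <module>
  File "h.py", line 39, in fitshape
    r=minimize(f,x0,method="Nelder-Mead",options=dict(initial_simplex=S,xatol=1e-5,fatol=1e-3));return r.x,r.fun
    res = _minimize_neldermead(fun, x0, args, callback, bounds=bounds,
                               **options)
    fsim[j] = func(sim[j])
              ~~~~^^^^^^^^
    fx = function(np.copy(x), *(wrapper_args + args))
  File "h.py", line 37, in <lambda>
    f=lambda v:((render(c,gen(v),box)-soft)**2).sum()
                 ~~~~~~^^^^^^^^^^^^^^
  File "h.py", line 33, in render
    q=np.array([proj(c,p) for p in P]);q=(q-[X,Y]+.5)*ss-.5
                ~~~~^^^^^
  File "h.py", line 16, in proj
    k=bot.calibration(c);E=k["extrinsics"];p=E[:3,:3]@np.asarray(P,float)+E[:3,3];s=p[:2]/p[2]
ValueError: time passes only in moves, steps and waits
```

```bash
python3 - <<'E'
s=open('h.py').read()
s=s.replace("from cell import bot\n","from cell import bot\nimport functools\ncal=functools.cache(bot.calibration)\ndef Q(a): return [0,float(np.cos(a/2)),float(np.sin(a/2)),0]\n").replace("k=bot.calibration(c)","k=cal(c)")
s+='''
def fixfit(t):
    H=cv2.cvtColor(t,cv2.COLOR_RGB2HSV)
    x,y,w,h=215,206,70,40
    m=((H[y:y+h,x:x+w,0]>=15)&(H[y:y+h,x:x+w,0]<32)).astype(np.uint8)
    n,L,st,_=cv2.connectedComponentsWithStats(m);m=(L==1+st[1:,4].argmax()).astype(np.uint8)
    cs,_=cv2.findContours(m,cv2.RETR_EXTERNAL,cv2.CHAIN_APPROX_NONE)
    hu=np.zeros_like(m);cv2.fillConvexPoly(hu,cv2.convexHull(np.vstack(cs)),1)
    P=np.array([[-93,-40],[-93,40],[20,40],[20,-40]])/1e3
    def gen(zs):
        def g(v):
            W=np.vstack([world(P,v,z) for z in zs]);q=np.array([proj("top",p) for p in W]).astype(np.float32)
            return [W[cv2.convexHull(q,returnPoints=False).ravel()]]
        return g
    for zs in((.03,),(0,.03)):
        r=fitshape("top",hu.astype(float),(x,y,w,h),gen(zs),[.517,.035,.318]);print(zs,r,np.degrees(r[0][2]))
'''
open('h.py','w').write(s)
E
python3 - <<'E'
from h import *
fixfit(cv2.imread("pics/top0.png")[:,:,::-1].copy())
for n,p,a in(("pad",(.6145,.067,.15),.3),("grip",(.466,.215,.1),-.413),("ins",(.48,.03,.1),.3)):
  for d in(0,np.pi,-np.pi):
    print(n,round(d,1),bot.solve_ik(list(p),Q(a+d)))
print(bot.read_clock())
E
```

```text
(0.03,) (array([0.51301049, 0.03504581, 0.31889113]), np.float64(68.49182622068436)) 18.271116141554053
(0, 0.03) (array([0.5166897 , 0.03679476, 0.31795829]), np.float64(66.06611303344867)) 18.217668267479464
pad 0 [-0.01074694  0.51139302 -0.12209041  0.93731289  0.          2.83084571]
pad 3.1 [-0.01074694  0.51139302 -0.12209041  0.93731289  0.         -0.31074694]
pad -3.1 [-0.01074694  0.51139302 -0.12209041  0.93731289  0.         -0.31074694]
grip 0 [ 0.28836345  0.3903069  -0.47079794  0.70969148  0.         -2.4402292 ]
grip 3.1 [ 0.28836345  0.3903069  -0.47079794  0.70969148  0.          0.70136345]
grip -3.1 [ 0.28836345  0.3903069  -0.47079794  0.70969148  0.          0.70136345]
ins 0 [-0.09121964  0.33896084 -0.55266044  0.67917504  0.          2.75037301]
ins 3.1 [-0.09121964  0.33896084 -0.55266044  0.67917504  0.         -0.39121964]
ins -3.1 [-0.09121964  0.33896084 -0.55266044  0.67917504  0.         -0.39121964]
0.6
```

```bash
cat >> h.py <<'E'
N=np.array([.5165,.0346]);A=.318;ex=np.array([np.cos(A),np.sin(A)]);ey=np.array([-ex[1],ex[0]])
def fx(x,y=0,z=0): return [float(v) for v in np.r_[N+x/1e3*ex+y/1e3*ey,z]]
E
python3 - <<'E'
from h import *
bot.set_gripper(0.0)
bot.move_pose(fx(105,0,.12),Q(A+np.pi))
bot.move_linear(fx(105,0,.078),speed=.1)
print(bot.read_clock(),bot.read_ft_force())
print(bot.move_linear(fx(105,0,.060),speed=.012,until_force=2))
z=bot.read_position()[2];print(z,bot.read_ft_force())
z0=z
while z0-z<.0125:
    z-=.001;bot.move_linear(fx(105,0,z),speed=.02)
    f=bot.read_ft_force();print(round(z0-z,4),np.round(bot.read_position()[2],4),np.round(f,2))
    if f[2]>18: break
    if z0-z>.004 and f[2]<.8: break
print(bot.read_clock())
E
```

```text
4.3417 [ 0.7273156  -0.19140299  0.15686523]
True
0.06718251979465592 [-1.14009318 -0.83015328  4.34408898]
0.001 0.0671 [-3.12 -0.46  8.49]
0.002 0.0665 [-3.32  0.25 10.57]
0.003 0.0656 [-2.41  1.   10.47]
0.004 0.0645 [-1.25  0.92  8.63]
0.005 0.0634 [0.22 1.13 7.17]
0.006 0.0623 [0.94 1.46 5.09]
0.007 0.061 [1.89 2.39 3.47]
0.008 0.0588 [ 0.34 -0.15  0.64]
7.2667
```

Run:
```python
from h import *
p=bot.read_position();bot.move_linear([p[0],p[1],.11],speed=.12)
bot.move_pose([.47,.215,.12],Q(-.413+np.pi))
bot.set_gripper(.36)
for c,b in(("top",(200,150,100,90)),("side",(210,185,90,60))):
    im=bot.camera(c);cv2.imwrite(f"pics/{c}1.png",im[:,:,::-1])
a=cv2.imread("pics/top1.png");b=cv2.imread("pics/side1.png")
R=lambda i:cv2.resize(i,(400,300),interpolation=cv2.INTER_CUBIC)
cv2.imwrite("pics/v1.png",np.vstack([np.hstack([R(a[150:225,200:300]),R(a[180:255,140:240])]),np.hstack([R(b[175:235,210:290]),R(b[200:275,220:320])])]))
a,b=a[:,:,::-1].copy(),b[:,:,::-1].copy()
for n,f in(("red",red),("blue",blue)):
    u,na=cen(mask(a,(225,155,50,85),f));v,nb=cen(mask(b,(215,185,75,45),f));print(n,u,na,v,nb,tri(u,v))
print(bot.read_clock(),bot.read_gripper_width(),bot.read_position())
```

```text
red [239.21875 165.90625] 64 [223.77142857 204.94285714] 35 (array([0.6177395 , 0.0674127 , 0.05134446]), np.float64(0.0017522841888674063))
 ** On entry to DLASCL parameter number  4 had an illegal value
 ** On entry to DLASCL parameter number  4 had an illegal value
 ** On entry to DLASCL parameter number  4 had an illegal value
 ** On entry to DLASCL parameter number  4 had an illegal value
 ** On entry to DLASCL parameter number  5 had an illegal value
 ** On entry to DLASCL parameter number  4 had an illegal valueh.py:24: RuntimeWarning: Mean of empty slice.
  def cen(m): ys,xs=np.nonzero(m); return np.array([xs.mean(),ys.mean()]),len(xs)
  ret = ret.dtype.type(ret / rcount)
Traceback (most recent call last):
  File "h.py", line 16, in tri
    s=np.linalg.lstsq(np.c_[d,-e],b-a,rcond=None)[0]
      ~~~~~~~~~~~~~~~^^^^^^^^^^^^^^^^^^^^^^^^^^^^
numpy.linalg.LinAlgError: SVD did not converge in Linear Least Squares
```

View pics/v1.png

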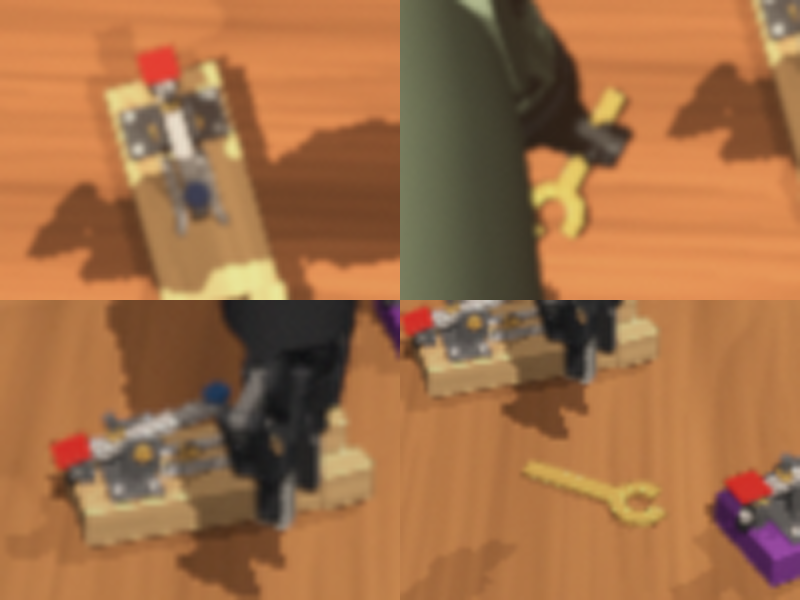

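The nose is up on its own: blue button at top px (249.5,198.3) and side px (253.4,193.6), with the pad down at z = 51 mm. The gripper is straddling the shank, so I'll pick the blank.

Run:
```python
from h import *
print(tri((249.5,198.3),(253.4,193.6)),bot.read_clock(),bot.read_gripper_width())
a=-.418;g=[.4660,.2148]
bot.move_pose(g+[.05],Q(a+np.pi));bot.move_linear(g+[.012],speed=.08)
print(bot.move_linear(g+[-.004],speed=.01,until_force=2),bot.read_position(),bot.read_ft_force())
p=bot.read_position();z=max(p[2],0)+.0015
bot.move_linear(g+[float(z)],speed=.02)
bot.set_gripper(0.0,grasp_force=45)
print(bot.read_gripper_width()*85,bot.read_finger_force(),bot.read_position(),bot.read_ft_force())
bot.move_linear(g+[float(z)+.06],speed=.08)
print(bot.read_gripper_width()*85,bot.read_finger_force(),bot.read_ft_force(),bot.read_clock())
```

```text
(array([0.52222444, 0.03444131, 0.07690326]), np.float64(0.00012808348522340944)) 9.3083 0.36290682891396847
True [ 0.46598505  0.21479295 -0.00048224] [-0.28274111 -0.439511    5.37267884]
11.97534303853005 44.027827978134155 [0.46599104 0.21481537 0.00157149] [-0.54588172  0.1570376   3.00899828]
12.518798134286358 43.876639008522034 [-0.65321181 -0.16980727 -0.99096987] 12.9417
```

Run:
```python
from h import *
bot.move_linear([.466,.2148,.13],speed=.15)
bot.move_pose(fx(-86,0,.11),Q(A+np.pi))
bot.move_linear(fx(-86,0,.040),speed=.1)
a=bot.camera("top");b=bot.camera("side")
cv2.imwrite("pics/top2.png",a[:,:,::-1]);cv2.imwrite("pics/side2.png",b[:,:,::-1])
R=lambda i:cv2.resize(i,(400,300),interpolation=cv2.INTER_CUBIC)
cv2.imwrite("pics/v2.png",np.hstack([cv2.resize(a[150:255,200:300],(400,420),interpolation=2),cv2.resize(b[175:245,205:305],(400,420),interpolation=2)])[:,:,::-1])
print(bot.read_position(),bot.read_ft_force(),bot.read_clock())
for x in(-28,-86,0): print(x,proj("top",fx(x,0,.041)),proj("side",fx(x,0,.041)))
```

```text
[0.43548707 0.00769462 0.04060932] [-0.63964311  0.59780603 -1.39595652] 15.5833
-28 [252.36648762 212.89282123] [263.27406464 201.27215429]
-86 [258.21510407 233.43481655] [279.62431123 198.59874219]
0 [249.58008817 203.10221795] [255.27586687 202.58004899]
```

View pics/v2.png

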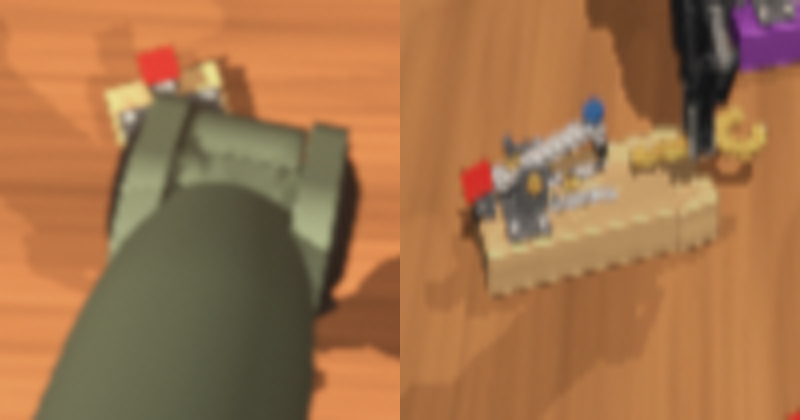

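Side view: the blank is held level with its tip at px (263,200.3), against a predicted (263.3,201.3). The top view is blocked by the arm. Now I'll feel the deck and slide it in, correcting sideways by force.

```bash
sed -i 's/^N=.*;A=.318/N=np.array([.5170,.0356]);A=.318/' h.py
cat >> h.py <<'E'
def F(n=4):
    f=np.mean([bot.read_ft_force() for _ in range(n)],0);return np.array([f[:2]@ex,f[:2]@ey,f[2]])
E
python3 - <<'E'
from h import *
bot.move_linear(fx(-82,0,.0395),speed=.05)
print("free",F().round(2))
print(bot.move_linear(fx(-82,0,.028),speed=.008,until_force=1.5),bot.read_position(),F().round(2))
z=float(bot.read_position()[2])+.0008
bot.move_linear(fx(-82,0,z),speed=.01);f0=F();print("z",z,"f0",f0.round(2))
y=0
for g in range(-79,-48,3):
    bot.move_linear(fx(g,y,z),speed=.03);d=F()-f0
    print(g+58,round(y,2),d.round(2))
    if d[0]<-4 or abs(d[1])>8: break
    if abs(d[1])>1.5: y+=float(np.clip(d[1]*.15,-.8,.8))
print(bot.read_clock(),bot.read_position())
E
```

```text
free [ 0.23 -0.2  -1.14]
True [0.43900402 0.0099876  0.03101697] [ 0.67 -0.55  3.7 ]
z 0.031816974276001386 f0 [-0.64 -0.32 -1.1 ]
-21 0 [0.57 0.55 0.1 ]
-18 0 [0.96 0.25 0.02]
-15 0 [ 0.57 -0.55  0.43]
-12 0 [ 0.69  0.46 -0.68]
-9 0 [ 0.84  0.52 -0.3 ]
-6 0 [ 0.03  1.32 -0.26]
-3 0 [-0.35  0.12  0.09]
0 0 [ 0.75 -0.07 -0.34]
3 0 [ 0.52  0.43 -0.63]
6 0 [1.38 0.6  0.35]
9 0 [ 1.19  0.86 -0.1 ]
19.8667 [0.4707252  0.02033306 0.03184593]
```

Run:
```python
from h import *
z=.0318;f0=F(8);print(f0.round(2))
hit=bot.move_linear(fx(-20,0,z),speed=.007,until_force=3.5)
p=bot.read_position();xt=(p[:2]-N)@ex*1e3;yt=(p[:2]-N)@ey*1e3;d=F()-f0
print(hit,"tip x",xt+58,"y",yt,d.round(2),bot.read_clock())
if abs(d[0])>2 and abs(d[1])<3:
    g=xt
    for i in range(12):
        d=F(6)-f0;print(round(g-xt,2),d.round(2))
        if d[0]<-6: break
        g+=.3;bot.move_linear(fx(g,float(yt),z),speed=.01)
    bot.wait(.2);print((F(6)-f0).round(2),bot.read_position(),bot.read_gripper_width()*85)
b=bot.camera("side");a=bot.camera("top")
cv2.imwrite("pics/v3.png",np.hstack([cv2.resize(a[150:255,200:300],(400,420),interpolation=2),cv2.resize(b[175:245,205:305],(400,420),interpolation=2)])[:,:,::-1])
print(bot.read_clock())
```

```text
[ 0.55  0.54 -1.2 ]
True tip x 18.704724540835166 y 0.012036595061832035 [-1.36 -0.56  4.26] 21.7417
21.8417
```

View pics/v3.png

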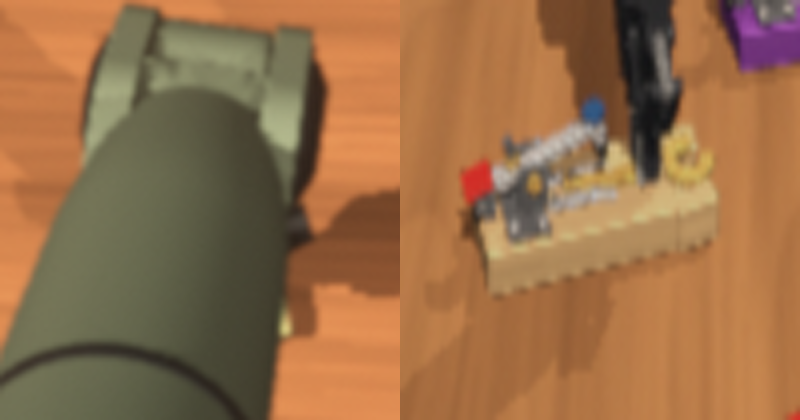

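Side view: the blank is well under the raised nose, but the felt force is mostly upward (4 N), so something is rubbing on the deck. I'll ease up a little and continue.

Run:
```python
from h import *
f0=np.array([.55,.54,-1.2])
p=bot.read_position();g=float((p[:2]-N)@ex*1e3);z=float(p[2])
print(p,(F(6)-f0).round(2))
z=.0318
for i in range(4):
    z+=.0004;bot.move_linear(fx(g,0,z),speed=.01);d=F(6)-f0;print(z,bot.read_position()[2],d.round(2))
    if abs(d[2])<1: break
g0=g
while g<-22:
    g+=.4;bot.move_linear(fx(g,0,z),speed=.012);d=F(5)-f0;p=bot.read_position()
    print(round(g+58,1),round((p[:2]-N)@ex*1e3+58,2),round(p[2],4),d.round(2))
    if d[0]<-2.5 or abs(d[1])>3 or abs(d[2])>4: break
print(bot.read_clock(),bot.read_gripper_width()*85)
```

```text
[0.47966903 0.02331936 0.03154315] [-0.16 -0.55  6.33]
0.0322 0.03186838028622416 [ 0.26 -0.64  0.23]
19.1 18.83 0.032 [-1.09  0.28 -0.81]
19.5 18.82 0.032 [-2.85 -0.27 -0.09]
22.6417 12.085074403577542
```

Run:
```python
from h import *
f0=np.array([.55,.54,-1.2]);g=19.5-58;z=.0322
for i in range(14):
    g+=.2;bot.move_linear(fx(g,0,z),speed=.01);d=F(6)-f0;p=bot.read_position()
    print(round(g+58,1),round((p[:2]-N)@ex*1e3+58,2),round(p[2],4),d.round(2))
    if d[0]<-6.3 or abs(d[1])>4 or abs(d[2])>5: break
bot.wait(.3);d=F(8)-f0;p=bot.read_position()
print(d.round(2),round((p[:2]-N)@ex*1e3+58,2),p,bot.read_gripper_width()*85,bot.read_clock())
```

```text
19.7 18.82 0.032 [-3.38 -0.69 -0.86]
19.9 18.87 0.0319 [-4.99 -0.44  0.44]
20.1 18.88 0.0319 [-4.88 -0.77  0.76]
20.3 18.91 0.0318 [-6.33 -0.31  0.54]
[-6.42 -1.38  0.25] 18.92 [0.47981231 0.02359896 0.03185039] 12.597939823318416 23.9417
```

Solid, purely axial contact of 6.4 N at tip x ≈ 18.9 mm, which is the stop. I'll release and check.

Run:
```python
from h import *
bot.set_gripper(.38)
p=bot.read_position();print(p,F().round(2))
bot.move_linear([p[0],p[1],.13],speed=.12)
bot.move_pose(fx(-60,-150,.16),Q(A+np.pi))
a=bot.camera("top");b=bot.camera("side")
cv2.imwrite("pics/top4.png",a[:,:,::-1]);cv2.imwrite("pics/side4.png",b[:,:,::-1])
cv2.imwrite("pics/v4.png",np.hstack([cv2.resize(a[150:255,200:300],(400,420),interpolation=2),cv2.resize(b[175:245,205:305],(400,420),interpolation=2)])[:,:,::-1])
for n,f in(("red",red),("blue",lambda h,s,v:(h>98)&(h<128)&(s>60))):
    u,na=cen(mask(a,(225,155,50,60),f));v,nb=cen(mask(b,(215,185,75,45),f));print(n,u,na,v,nb,tri(u,v),onz("top",u,.084),onz("side",v,.084))
print(bot.read_clock())
```

```text
[0.48269028 0.02390309 0.03273417] [ 0.27  0.1  -0.07]
red [239.27272727 165.89393939] 66 [223.82857143 204.85714286] 35 (array([0.61762842, 0.06725494, 0.05160568]), np.float64(0.0016005116220802237)) [0.60769502 0.06557962 0.084     ] [0.61115485 0.11316159 0.084     ]
blue [248.7826087  198.39130435] 23 [252.84615385 193.23076923] 13 (array([0.52270069, 0.03618127, 0.07915727]), np.float64(0.0026390752249945046)) [0.52032854 0.03612056 0.084     ] [0.52350166 0.04305382 0.084     ]
26.0083
```

View pics/v4.png

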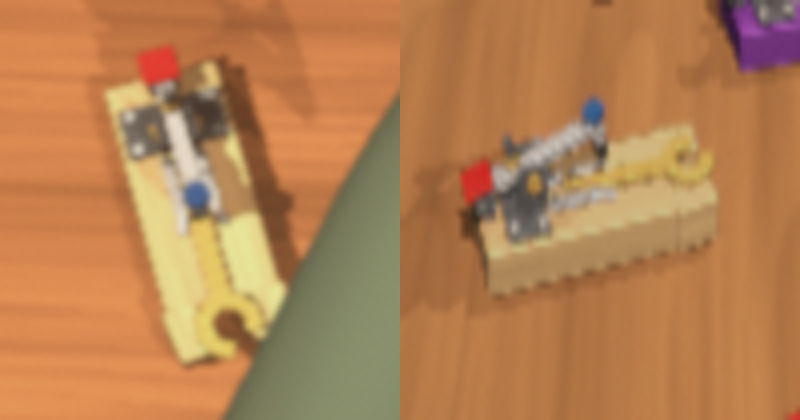

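The blank lies between the guides under the raised nose, with the blue button at top px (248.8,198.4), about fixture x = +6 mm as the geometry predicts. Next I'll press the nose.

Run:
```python
from h import *
bot.set_gripper(0.0)
X=3
bot.move_pose(fx(X,0,.13),Q(A+np.pi));bot.move_linear(fx(X,0,.093),speed=.08)
f0=F(8)
print(bot.move_linear(fx(X,0,.074),speed=.012,until_force=2),bot.read_position(),(F()-f0).round(2))
z=z0=float(bot.read_position()[2])
while z>.066:
    z-=.001;bot.move_linear(fx(X,0,z),speed=.015);d=F(4)-f0
    print(round(z0-z,4),round(bot.read_position()[2],4),d.round(2))
    if d[2]>7: break
print(bot.read_clock())
```

```text
True [0.51943896 0.03647022 0.08432254] [ 0.23 -0.78  1.64]
0.001 0.0831 [-1.44 -0.89  1.52]
0.002 0.0821 [-0.87 -0.43  0.53]
0.003 0.0812 [-0.73 -1.01  0.95]
0.004 0.0802 [ 0.3  -0.24  1.44]
0.005 0.0793 [-0.34 -0.8   1.15]
0.006 0.0783 [ 0.74 -0.68  0.24]
0.007 0.0773 [-0.84 -1.02  0.02]
0.008 0.0762 [0.24 0.04 0.01]
0.009 0.0753 [-0.51 -0.52 -0.6 ]
0.01 0.0742 [-0.11  0.49 -0.02]
0.011 0.0733 [ 0.13 -0.45 -0.47]
0.012 0.0723 [ 0.11 -0.32  1.14]
0.013 0.0713 [ 0.43 -0.17  0.35]
0.014 0.0702 [-0.09 -1.11 -0.35]
0.015 0.0694 [ 0.28 -0.37  1.28]
0.016 0.0692 [-1.76  0.64  9.  ]
32.5667
```

Solid at z = 69 mm, so the nose is seated on the shank. I'll let go, retreat and check.

Run:
```python
from h import *
p=bot.read_position();bot.move_linear([p[0],p[1],.14],speed=.12)
bot.move_pose(fx(-60,-220,.2),Q(A+np.pi))
a=bot.camera("top");b=bot.camera("side")
cv2.imwrite("pics/v5.png",np.hstack([cv2.resize(a[150:255,200:300],(400,420),interpolation=2),cv2.resize(b[175:245,205:305],(400,420),interpolation=2)])[:,:,::-1])
for n,f in(("red",red),("blue",lambda h,s,v:(h>98)&(h<128)&(s>60))):
    u,na=cen(mask(a,(225,155,50,60),f));v,nb=cen(mask(b,(215,185,75,45),f));print(n,u,na,v,nb,tri(u,v))
# blank back end vs. expectation: ring outline at tip x 18.9 -> ring back end
for x in(18.9-76-40,18.9-76-20,18.9-58): print(x,proj("top",fx(x,0,.036)),proj("side",fx(x,0,.036)))
print(bot.read_clock(),F().round(2))
```

```text
red [239.23287671 165.36986301] 73 [223.97142857 201.91428571] 35 (array([0.61624677, 0.06683608, 0.06300723]), np.float64(0.002282574279006083))
blue [249.4  200.96] 25 [254.38461538 196.38461538] 13 (array([0.51824024, 0.03462195, 0.06577752]), np.float64(0.0018820001969316413))
-97.1 [258.9775197  237.44863214] [282.53921067 199.46561045]
-77.1 [256.95123206 230.32982415] [276.95999682 200.38189802]
-39.1 [253.13451227 216.91699257] [266.26546977 202.13840858]
34.3583 [ 0.22 -0.05  0.05]
```

View pics/v5.png

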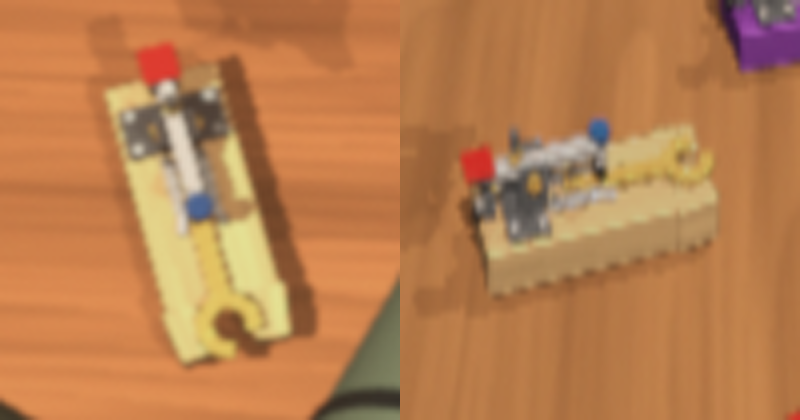

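The nose is down on the shank (button about 2 mm higher than when it was empty). The ring centre is at top px (257.5,230), with (257,230.3) predicted for the tip on the stop, and the arm is clear. Handing in.

```bash
python3 -c "
from cell import bot
print(bot.close_job())"
```

```text
the job is handed in; nothing more can be done
None
```

The brass blank is against the stop (felt at about 6.4 N), clamped under the lowered nose and let go; I handed the job in at about 34 s on the robot's clock, and the hand-in call gave no verdict.

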